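Pin a pamphlet drilling jig shut and hold it down

TASK

The pamphlet in the hinged drilling jig already has its first hole drilled. Swing the jig's leaf down onto the pamphlet, take the red-headed index pin from the tool block and push it straight down through the brass-plated hole of the leaf, the pamphlet and the base until its collar is home on the leaf. Finish while still holding the pin and bearing down on it, so that the sprung leaf stays fully shut, ready for the next hole to be drilled; leave the other tools and things where they are.

Things in the scene. Friction and masses are not known exactly. Their poses are not given: they have to be found in the camera images.
- jig: Hinged drilling jig for pamphlets, fixed. Grey base 180 x 260 x 30 mm; origin on the table under its centre, z up, x towards the hinge at the back (the leaf's free edge is on the -x side), y along the hinge. A blue A6 pamphlet, its top 40 mm above the table, is fixed on it. The drilled hole goes down through pamphlet (10 mm wide) and base (10.5 mm) to the table at x = -55, y = 0 mm.
- leaf (a joint): Angle (rad) of the jig's wooden leaf: 0 = shut, flat on the pamphlet; grows as it opens up and back, to 1.5. The stiff hinge (0.2 N m) leaves it where it is put, but two rubber-tipped spring plungers in the base (jig x = -40, y = +-105 mm) lift it over the last 0.08 rad: let go from shut, it rises to about 0.05. Pressing it shut at the index hole takes about 9 N.
- leaf_hinge (a point): Middle of the leaf's hinge axis, 45 mm above the table at jig x = +60 mm. The leaf is a plate 10 mm thick, its mid-plane on this axis, 240 mm wide along the hinge, reaching 145 mm out from it; a dark steel finger tab 50 mm wide and 6 mm thick goes on to 167 mm.
- leaf_bush (a point): Centre of the index hole (10 mm wide, chamfered, in a square 28 mm brass plate) at the leaf's upper face, 115 mm from the hinge axis on the leaf's middle line; turns with the leaf, z out of its upper face. Leaf shut: 50 mm above the table, straight above the holes below. The six small steel bushes beside it are only drill guides, without holes.
- pin_grip (a point): Index pin, about 75 g: point on its axis in the red head, 32 mm above the underside of its collar; z along the axis, up. Head 20 mm wide, top 16 mm above this point; brass collar 24 mm wide, 4 mm thick; steel shank 8 mm wide, 45 mm long, tapering over the last 7 mm to 4 mm. It hangs upright by its collar in a hole of the tool block. Home, this point is 32 mm above leaf_bush.
- rack: Dark wooden tool block 75 x 220 x 60 mm, fixed to the table; origin under its centre, z up. Three holes 11 mm wide in a row along its y axis, at y = -70, 0 and +70 mm, hold the pin, the awl and the burnisher in any order.
- awl_grip (a point): Awl with a pale wooden handle up to 29 mm wide and 49 mm tall, upright in the tool block; point on its axis 28 mm above the block. Leave it.
- burnisher_grip (a point): Burnisher with a black handle 21 mm wide and 50 mm tall, upright in the tool block; point on its axis 28 mm above the block. Leave it.
- weight: Brass weight with a ball knob, 52 mm wide, 67 mm tall; origin under its centre. Leave it.
- eraser: White eraser 58 x 24 x 14 mm; origin under its centre. Leave it.
- folder: Ivory-coloured bone folder lying flat, 150 x 22 x 5 mm, long side along its x; origin under its centre. Leave it.
- mug: White mug 78 mm wide and 95 mm tall holding brushes, 175 mm tall in all; origin under its centre. Leave it.
- jar: Glass jar with a white cap, 68 mm wide, 75 mm tall; origin under its centre. Leave it.
- tin: Flat round tin 72 mm wide, 31 mm tall; origin under its centre. Leave it.

How it is judged:
By the outcome, as a careful person would: the job done as asked, in the order asked, and still so for the second after the job is handed in, while the arm keeps its last pose, push and grip.
It also fails if it takes over 58 s, if anything falls off the work surface, if the arm or the gripper's body presses on something with over 40 N, if the wrist force passes 120 N, or if a joint passes its speed limit or range.

ROBOT

A 6-joint arm with a two-finger parallel gripper is mounted at the origin on the work surface. World frame = base frame: x ahead of the robot, y to its left, z up, the work surface at z = 0. Lengths are in m, angles in rad, forces in N, time in s.
With the tool pointing down it reaches from about 0.225 to 0.725 m from the base axis. Payload 3.1 kg.
Tool frame: the origin (TCP) lies between the finger pads; the fingertips stand bot.nose_length ahead of it and the grasp point (between the pads) lies 5 mm behind it (bot.nose_length is the distance from the TCP to the fingertips, in m); z points along the fingers, y is the direction in which the jaws open and shut (so a half turn about z gives the same grasp; the last joint's range is limited). The gripper opens to 85 mm and grips with 20 to 120 N. Pads are 22 mm wide; open, the fingers measure 114 mm over their backs; the gripper's body (76 mm by 85 mm) begins 54 mm behind the grasp point. The pads swing forward as they close: fully open they stand 13 mm farther back than shut.
Start: joints at [1.112, 0.048, 0.099, 1.622, 0, 1.443], TCP at [0.171, 0.497, 0.245] pointing down, gripper open.
Joint ranges: [-2.91, 2.91], [-0.99, 1.94], [-1.21, 1.42], [-2.12, 2.29], [-1.49, 1.47], [-3.14, 3.14]. Speed limits (rad/s): [2.79, 2.79, 3.14, 3.14, 3.14, 3.14].

INTERFACE

Orientations are given as a unit quaternion [x, y, z, w].
In Python, from plant import bot, imaging gives the robot as it stands. The module is installed in compiled form; this text tells all that it offers. Calls block until the motion is done:
- bot.goto(position, orientation): joint-space move of the TCP to a pose.
- bot.move_linear(position, ori=None, max_speed=0.15, until_force=None): straight line of the TCP; ori=None keeps the orientation; max_speed is the mean speed in m/s. With until_force (N) it stops when the force on the tool has changed by that much, and returns True; else False.
- bot.movej(angles): joint-space move.
- bot.move_gripper(opening): finger opening in m; the grip force is fixed at half the most; returns when the fingers have stopped.
- bot.dwell(seconds).
- bot.solve_ik(position, orientation): joint angles nearest the present ones, or None.
- imaging.camera(name): name is "scene" or "top" or "wrist"; returns a dict with "frame" (420x560x3 uint8, red, green, blue), "fov_y" (degrees; the focal length in pixels is half the picture's height over the tangent of half this angle, whatever the lens; pixels are square), "cx", "cy" (the principal point, pixels), "dist_coeffs" ([k1, k2, p1, p2, k3] as OpenCV has them; the pictures are not rectified), "cam_to_world" (4x4, takes a point from camera to world coordinates); the wrist camera has in their place "mount" (4x4, takes a point from camera to tool coordinates, whose origin is the TCP and whose axes are the flange's). Camera axes: x right, y down, z forward; pixel columns grow to the right and rows downward; lengths in m; the calibration is good to about 2 mm. A picture is of the moment at which its call begins: read the wrist's pose just before it. There is no depth.
A pose or a line that the arm cannot do raises bot.PlanningError and nothing moves.
- bot.close_job(): hands the job in, once; it reports no verdict.
Readings, each from a call of its own:
- bot.read_time_s(): time.
- bot.read_qpos(): joint angles.
- bot.read_dq(): joint speeds.
- bot.read_tau(): joint torques, N m.
- bot.read_position(): TCP position.
- bot.read_eef_rot(): TCP orientation.
- bot.read_ft_force(): force on the tool from outside, world axes, zero at the start.
- bot.read_wrist_torque(): the same for the moment, N m.
- bot.read_opening(): finger opening in m.
Only numpy, scipy, OpenCV 4.12 (cv2) and the standard library are available. Lean on these libraries where they do the work, as an engineer would, in place of code of your own. Each camera call takes 0.05 s, during which the arm holds its last target. There are 200 camera calls.

## Working session

There is one attempt and no reset: what is moved stays moved. The work goes in short steps, each a Python script; the robot and the scene stay as the last script left them, time stands still between calls to the robot, and variables do not carry over. Pictures are saved under pics/ and viewed, about 8 in all and at most 12, crops included, and the job is handed in when it is done.

```bash
mkdir -p pics; cat > h.py <<'E'
import numpy as np, cv2
from plant import bot, imaging
from scipy.spatial.transform import Rotation as R
def K(c):
    h,w=c["frame"].shape[:2]; f=h/2/np.tan(np.radians(c["fov_y"])/2)
    return np.array([[f,0,c["cx"]],[0,f,c["cy"]],[0,0,1]])
def snap(name):
    T0=np.eye(4); T0[:3,3]=bot.read_position(); T0[:3,:3]=R.from_quat(bot.read_eef_rot()).as_matrix()
    c=imaging.camera(name); c["T"]=np.array(c["cam_to_world"]) if name!="wrist" else T0@np.array(c["mount"]); return c
def ray(c,px):
    p=cv2.undistortPoints(np.array([[px]],float),K(c),np.array(c["dist_coeffs"],float))[0,0]
    d=c["T"][:3,:3]@[p[0],p[1],1]; return c["T"][:3,3].copy(),d/np.linalg.norm(d)
def onz(c,px,z):
    o,d=ray(c,px); return o+d*(z-o[2])/d[2]
def tri(rs):
    A=0;b=0
    for o,d in rs:
        P=np.eye(3)-np.outer(d,d); A=A+P; b=b+P@o
    x=np.linalg.solve(A,b); return x,[np.linalg.norm((np.eye(3)-np.outer(d,d))@(x-o)) for o,d in rs]
def proj(c,X):
    T=np.linalg.inv(c["T"]); return cv2.projectPoints(np.array([X],float),cv2.Rodrigues(T[:3,:3])[0],T[:3,3],K(c),np.array(c["dist_coeffs"],float))[0][0,0]
def save(c,n): cv2.imwrite("pics/"+n,c["frame"][:,:,::-1])
def reds(c):
    hsv=cv2.cvtColor(c["frame"],cv2.COLOR_RGB2HSV); m=(((hsv[...,0]<8)|(hsv[...,0]>172))&(hsv[...,1]>150)&(hsv[...,2]>70)).astype(np.uint8)
    n,l,s,ce=cv2.connectedComponentsWithStats(m); return [(s[i].tolist(),ce[i].round(1).tolist()) for i in range(1,n) if s[i][4]>25]
E
python3 - <<'E'
from h import *
import pickle
print(bot.read_time_s(),bot.nose_length,bot.read_eef_rot())
for n in("scene","top","wrist"):
    c=snap(n); save(c,n+"0.png"); print(n,c["T"].round(3).tolist(),c["fov_y"],reds(c))
    pickle.dump({k:c[k] for k in("frame","T","fov_y","cx","cy","dist_coeffs")},open(n+"0.pkl","wb"))
a,b=[cv2.imread(f"pics/{n}0.png") for n in("scene","top")]
E
```

```text
0.0 0.014 [ 1.64663891e-01  9.86348997e-01 -1.15014219e-03 -3.68345073e-04]
scene [[0.028, 0.595, -0.804, 1.318], [0.999, -0.001, 0.034, -0.045], [0.02, -0.804, -0.594, 0.66], [0.0, 0.0, 0.0, 1.0]] 57.773864384511626 [([204, 201, 7, 6, 31], [207.1, 203.6]), ([205, 207, 7, 10, 54], [207.7, 211.8])]
top [[0.0, -0.982, 0.189, 0.325], [-1.0, 0.005, 0.025, -0.01], [-0.025, -0.189, -0.982, 1.265], [0.0, 0.0, 0.0, 1.0]] 43.63912951787502 [([376, 211, 8, 8, 52], [379.6, 214.6])]
wrist [[0.325, 0.894, 0.309, 0.092], [0.946, -0.306, -0.109, 0.524], [-0.002, 0.328, -0.945, 0.374], [0.0, 0.0, 0.0, 1.0]] 67.82945598010267 []
```

View pics/scene0.png

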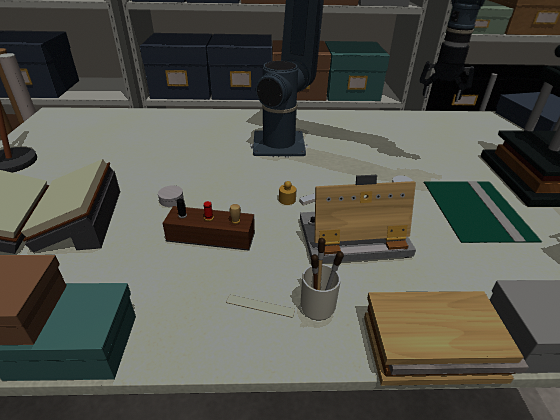

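View pics/top0.png

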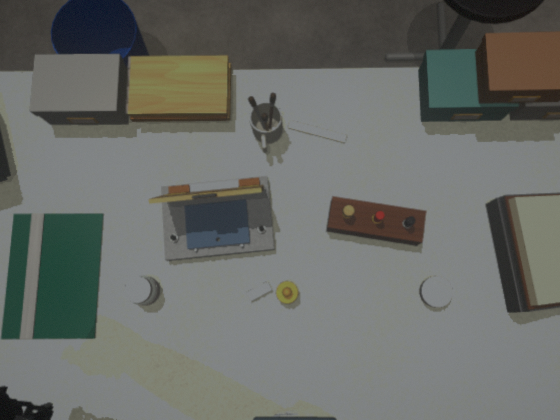

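Scene view: the rack is at about (210,225) with the red pin in the middle, and the jig at about (357,225) with its leaf nearly upright. Top view: the red head is at (380,215), the jig base front edge runs (165,259)–(273,252), the leaf's upper edge is at rows 190–202, and the mug is at (265,120). Next I'll zoom in on the jig in the top view.

```bash
python3 - <<'E'
from h import *
import pickle
S,T=[pickle.load(open(n+"0.pkl","rb")) for n in("scene","top")]
print("pin tri",tri([ray(S,(207.4,205.5)),ray(T,(379.6,214.6))]))
print("mug",onz(T,(266,120),.095))
f=T["frame"]; 
a=cv2.resize(f[165:275,140:285],None,fx=5.4,fy=5.4,interpolation=cv2.INTER_CUBIC)
cv2.imwrite("pics/jt.png",np.clip(a[:,:,::-1]*1.4,0,255).astype(np.uint8))
g=S["frame"][170:265,290:425]
cv2.imwrite("pics/js.png",np.clip(cv2.resize(g,None,fx=5.8,fy=5.8,interpolation=cv2.INTER_CUBIC)[:,:,::-1]*1.3,0,255).astype(np.uint8))
E
```

```text
pin tri (array([ 0.54457995, -0.1930078 ,  0.10100258]), [np.float64(0.00038895435293468674), np.float64(0.00038895435293477646)])
mug [0.77343505 0.06408619 0.095     ]
```

View pics/jt.png

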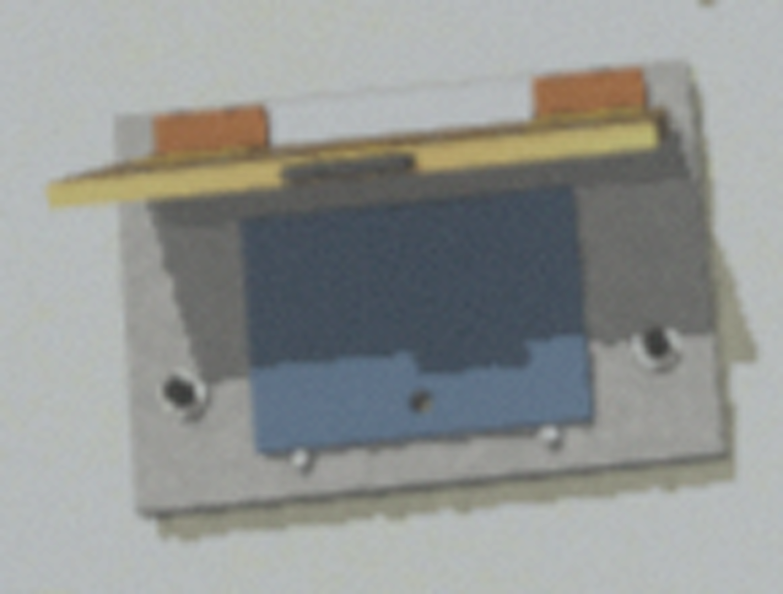

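View pics/js.png

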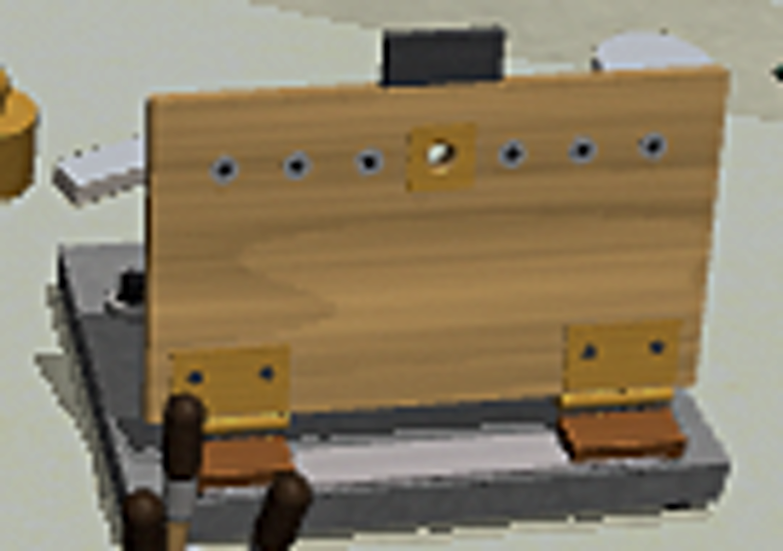

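The jig crop shows the base top corners at (115,117), (137,512), (722,453) and (690,65), the drilled hole at (421,403) and the tab at (348,165). The scene crop shows the bush at (440,153) and the leaf's top corners at (148,97) and (727,70).

```bash
python3 - <<'E'
from h import *
import pickle
S,T=[pickle.load(open(n+"0.pkl","rb")) for n in("scene","top")]
t=lambda u,v:(140+(u+.5)/5.4-.5,165+(v+.5)/5.4-.5); s=lambda u,v:(290+(u+.5)/5.8-.5,170+(v+.5)/5.8-.5)
C=[onz(T,t(*p),.03)[:2] for p in[(115,117),(690,65),(137,512),(722,453)]]
J=np.array([(.09,.13),(.09,-.13),(-.09,.13),(-.09,-.13)])
from scipy.spatial.transform import Rotation as R
C=np.array(C); Jc=J-J.mean(0);Cc=C-C.mean(0)
yaw=np.arctan2((Jc[:,0]*Cc[:,1]-Jc[:,1]*Cc[:,0]).sum(),(Jc*Cc).sum())
o=C.mean(0); Rm=np.array([[np.cos(yaw),-np.sin(yaw)],[np.sin(yaw),np.cos(yaw)]])
print("yaw",yaw,"o",o,"res mm",((C-o-J@Rm.T)*1e3).round(1).tolist())
h=onz(T,t(421,403),.04)[:2]; print("hole",h,"jig",(h-o)@Rm)
print("tab tri",tri([ray(T,t(348,162)),ray(S,s(444,30))]))
for n,p in(("bush",(440,153)),("c1",(148,97)),("c2",(727,70))):
    # intersect scene ray with leaf plane family: find x given expected r
    for th in np.arange(1.2,1.51,.05):
        nrm=np.r_[Rm@[np.sin(th),0],np.cos(th)]; hp=np.r_[o+Rm@[.06,0],.045]
        O,d=ray(S,s(*p)); X=O+d*((hp+.005*nrm-O)@nrm)/(d@nrm); v=X-hp
        print(n,round(th,2),"r",round(v@np.r_[Rm@[-np.cos(th),0],np.sin(th)],4),"y",round(v[:2]@Rm[:,1],4))
E
```

```text
yaw 0.09246472457561376 o [0.55343109 0.18522552] res mm [[-0.4, 0.0], [-1.8, -0.2], [0.6, -1.1], [1.7, 1.2]]
hole [0.49867124 0.18013609] jig [-5.49958540e-02 -1.15455847e-05]
tab tri (array([0.56883019, 0.18485528, 0.20597182]), [np.float64(4.657211345637489e-05), np.float64(4.657211345632253e-05)])
bush 1.2 r 0.1129 y 0.0026
bush 1.25 r 0.1148 y 0.0005
bush 1.3 r 0.1169 y -0.0016
bush 1.35 r 0.1195 y -0.0038
bush 1.4 r 0.1224 y -0.0061
bush 1.45 r 0.1259 y -0.0085
bush 1.5 r 0.1298 y -0.011
c1 1.2 r 0.1425 y -0.1194
c1 1.25 r 0.1445 y -0.1209
c1 1.3 r 0.1469 y -0.1225
c1 1.35 r 0.1497 y -0.1241
c1 1.4 r 0.1531 y -0.1258
c1 1.45 r 0.157 y -0.1276
c1 1.5 r 0.1615 y -0.1295
c2 1.2 r 0.1417 y 0.1239
c2 1.25 r 0.1436 y 0.1204
c2 1.3 r 0.1461 y 0.1167
c2 1.35 r 0.1489 y 0.1129
c2 1.4 r 0.1522 y 0.1089
c2 1.45 r 0.1561 y 0.1048
c2 1.5 r 0.1606 y 0.1004
```

```bash
cat >> h.py <<'E'
yaw=0.0925; O=np.array([.5534,.1852]); RJ=np.array([[np.cos(yaw),-np.sin(yaw)],[np.sin(yaw),np.cos(yaw)]])
def jw(x,y,z): return np.r_[O+RJ@[x,y],z]
def down(phi): a=phi/2; return [np.cos(a),np.sin(a),0,0]   # tool x at angle phi
E
python3 - <<'E'
from h import *
q=down(np.pi+yaw); w=.011; r=.143; N=bot.nose_length
def P(th,gap=0): return jw(.06-r*np.cos(th)+(.005+gap)*np.sin(th)+w, 0, .045+r*np.sin(th)+(.005+gap)*np.cos(th)+N)
p=P(1.26,.025)
bot.move_gripper(0.0)
bot.goto(p+[0,0,.07],q); bot.move_linear(p,max_speed=.15)
print(bot.read_time_s(),bot.read_position(),p)
for th in np.arange(1.2,.14,-.1):
    bot.move_linear(P(th),q,max_speed=.15)
    print(round(th,2),np.round(bot.read_ft_force(),1))
hit=bot.move_linear(P(-.03),q,max_speed=.03,until_force=14)
print(hit,bot.read_position(),P(0),bot.read_ft_force(),bot.read_time_s())
p=np.array(bot.read_position()); bot.move_linear(p+[0,0,.08],max_speed=.2)
# over to pin
pin=np.array([.5446,-.193]); 
bot.move_gripper(.05)
bot.goto(np.r_[pin,.20],down(np.pi+.0))
c=snap("wrist"); save(c,"w1.png"); print(reds(c),[onz(c,x[1],.1) for x in reds(c)]); t=snap("top"); save(t,"t1.png"); print(bot.read_time_s())
cv2.imwrite("pics/both.png",np.hstack([cv2.resize(c["frame"],(400,300)),cv2.resize(t["frame"][150:285,120:300],(400,300))])[:,:,::-1])
E
```

```text
3.4667 [0.60882263 0.1909084  0.20490782] [0.60899221 0.190357   0.20432343]
1.2 [-0.2 -0.6  0.4]
1.1 [0.5 0.1 0.3]
1.0 [-0.1 -0.6  0.1]
0.9 [ 0.2 -0.1 -0. ]
0.8 [ 0.3 -0.6 -0. ]
0.7 [-0.3  0.1 -0.1]
0.6 [-0.4  0.7  0.4]
0.5 [-0.8 -0.6  1.1]
0.4 [-0.9 -0.4  0.1]
0.3 [-0.1 -0.6 -0.4]
0.2 [-0.3  0.3  0.2]
True [0.48278877 0.17870982 0.06425761] [0.48170781 0.17854949 0.064     ] [-1.14069046 -0.09841402  5.53259547] 7.2667
[([266, 194, 22, 16, 117], [277.7, 199.3]), ([266, 205, 26, 26, 505], [278.4, 217.7])] [array([ 0.53058071, -0.19377906,  0.1       ]), array([ 0.54561364, -0.19326617,  0.1       ])]
9.8667
```

View pics/both.png

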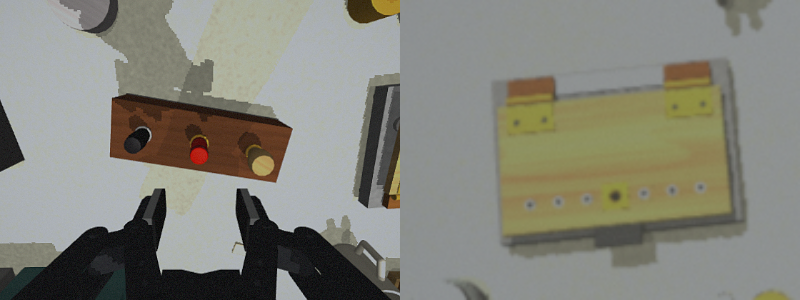

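The combined picture shows the leaf down on the pamphlet. The pin is the middle tool, red head at about (278,218) in the wrist frame, and the neighbouring tools leave room for a 50 mm opening. I'll take one closer look and then grasp.

```bash
python3 - <<'E'
from h import *
def top(c):
    (x,y,w,h,a),_=max(reds(c),key=lambda s:s[0][4]); return (x+w/2-.5,y+h-.5-.475*w),w
c1=snap("wrist"); u1,w1=top(c1)
p=np.array(bot.read_position()); bot.move_linear(p+[-.03,.0,-.03],max_speed=.2)
c2=snap("wrist"); u2,w2=top(c2); save(c2,"w2.png")
T=snap("top"); r=max(reds(T),key=lambda s:s[0][4])
print(u1,w1,u2,w2,r)
print(tri([ray(c1,u1),ray(c2,u2)]),tri([ray(c1,u1),ray(c2,u2),ray(T,r[1])]))
print([onz(c,u,.108).round(4) for c,u in((c1,u1),(c2,u2),(T,r[1]))],bot.read_time_s())
x,y=map(int,u2); cv2.imwrite("pics/w2c.png",cv2.resize(c2["frame"][y-70:y+50,x-80:x+80],None,fx=4,fy=4)[:,:,::-1])
E
```

```text
Traceback (most recent call last):
ValueError: max() iterable argument is empty
```

```bash
python3 - <<'E'
from h import *
import pickle
def top(c):
    (x,y,w,h,a),_=max(reds(c),key=lambda s:s[0][4]); return (x+w/2-.5,y+h-.5-.475*w),w
c2=snap("wrist"); u2,w2=top(c2); save(c2,"w2.png")
p=np.array(bot.read_position()); bot.move_linear(p+[.04,.0,0],max_speed=.2)
c1=snap("wrist"); u1,w1=top(c1)
T=pickle.load(open("top0.pkl","rb")); r=(379.6,214.6)
print(u1,w1,u2,w2)
print(tri([ray(c1,u1),ray(c2,u2)]),tri([ray(c1,u1),ray(c2,u2),ray(T,r)]))
print([onz(c,u,.108).round(4) for c,u in((c1,u1),(c2,u2),(T,r))],bot.read_time_s())
x,y=map(int,u2); x1,y1=map(int,u1)
k=lambda c,x,y:cv2.resize(c["frame"][y-60:y+40,x-65:x+65],None,fx=3,fy=3)
cv2.imwrite("pics/w2c.png",np.hstack([k(c2,x,y),k(c1,x1,y1)])[:,:,::-1])
E
```

```text
(278.5, 214.25) 30 (277.5, 269.2) 28
(array([ 0.54433046, -0.19331021,  0.10363789]), [np.float64(0.00026261482938994213), np.float64(0.00026261482938998203)]) (array([ 0.54424636, -0.19320334,  0.10366244]), [np.float64(0.00017368543292030857), np.float64(0.00037298585221729846), np.float64(0.00024991721792300614)])
[array([ 0.5428, -0.193 ,  0.108 ]), array([ 0.5418, -0.1935,  0.108 ]), array([ 0.5433, -0.1923,  0.108 ])] 10.8333
```

View pics/w2c.png

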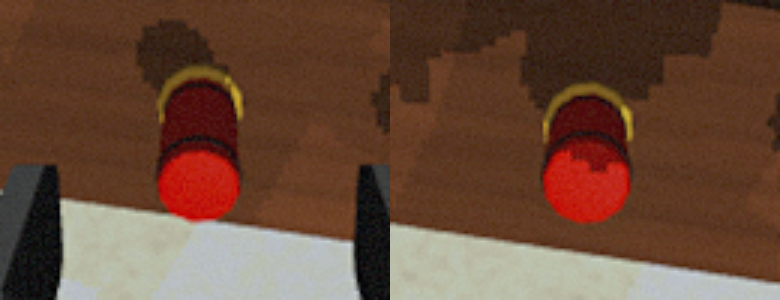

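The head top is the bright disc in both crops. It triangulates to about (0.543, -0.193, 0.104), which is consistent with the text's 0.108. Grasping now.

```bash
python3 - <<'E'
from h import *
p=np.array(bot.read_position())
bot.move_linear([.5430,-.1932,p[2]],down(np.pi),max_speed=.2)
hit=bot.move_linear([.5430,-.1932,.088],max_speed=.08,until_force=8)
print(hit,bot.read_position(),bot.read_ft_force())
bot.move_gripper(0.0); print(bot.read_opening(),bot.read_ft_force(),bot.read_position())
bot.move_linear([.5430,-.1932,.22],max_speed=.15)
print(bot.read_opening(),bot.read_ft_force())
c=snap("wrist"); save(c,"w3.png"); print([(r,onz(c,r[1],.2)) for r in reds(c)])
# view of bush from where camera saw pin (TCP z .17+...) : TCP back of the bush
b=jw(-.0547,0,0)[:2]; print(b)
bot.goto(np.r_[b-RJ@[.045,0],.20],down(np.pi+yaw)) 
c=snap("wrist"); save(c,"w4.png"); print(bot.read_time_s(),bot.read_position(),proj(c,np.r_[b,.0557]))
cv2.imwrite("pics/w34.png",np.hstack([cv2.imread("pics/w3.png")[120:420,80:480],cv2.imread("pics/w4.png")[120:420,80:480]]))
E
```

```text
False [ 0.54360071 -0.19350747  0.08890046] [0.58449673 0.06938498 0.09789114]
0.01860781545651602 [ 0.73762397 -0.69269539  2.71696038] [ 0.54350307 -0.19356446  0.0888367 ]
0.01838278579282693 [-0.30801896 -0.3087723  -0.3068992 ]
[(([271, 249, 23, 6, 36], [282.4, 250.4]), array([ 0.53174903, -0.19161636,  0.2       ])), (([262, 254, 38, 37, 789], [279.0, 270.8]), array([ 0.54384126, -0.19342827,  0.2       ])), (([259, 288, 45, 43, 1537], [280.7, 309.2]), array([ 0.56819998, -0.19252785,  0.2       ]))]
[0.49893385 0.18014746]
15.2167 [0.45481304 0.17510395 0.20005236] [281.5654963  244.09566323]
```

View pics/w34.png

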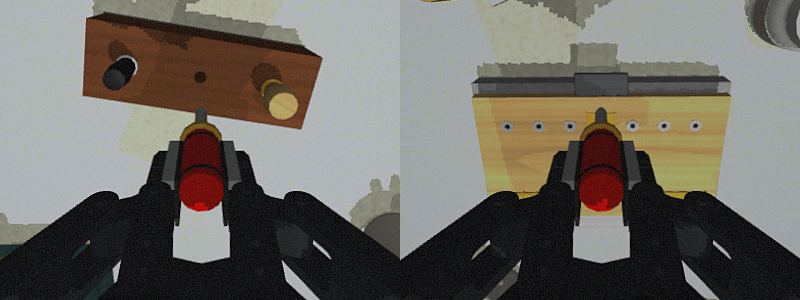

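The pin is in the grip, with the shank tip at about (280,228) in the wrist frame. In this view it hides the bush, so I'll shift the arm to bring the bush clear.

```bash
python3 - <<'E'
from h import *
b=jw(-.0547,0,0)[:2]
bot.move_linear(np.r_[b+RJ@[.012,0],.20],down(np.pi+yaw),max_speed=.2); bot.dwell(.2)
c=snap("wrist"); save(c,"w5.png"); p=np.array(bot.read_position())
r=max(reds(c),key=lambda s:s[0][4]); x,y,w,h,a=r[0]; u=(x+w/2-.5,y+h-.5-.475*w)
print("tcp",p,"headtop off jig",RJ.T@(onz(c,u,p[2]+.0192)-p)[:2],r)
print("pred tip",proj(c,p+[0,0,-.0738]),"tip center of taper start",proj(c,p+[0,0,-.0668]),"pred bush",proj(c,np.r_[b,.0557]))
import pickle; pickle.dump({k:c[k] for k in("frame","T","fov_y","cx","cy","dist_coeffs")},open("w5.pkl","wb"))
cv2.imwrite("pics/w5c.png",cv2.resize(c["frame"][150:270,210:350],None,fx=5,fy=5,interpolation=cv2.INTER_CUBIC)[:,:,::-1])
E
```

```text
tcp [0.51042061 0.18108332 0.20020176] headtop off jig [-0.00194907  0.00023391] ([259, 288, 45, 43, 1395], [280.7, 310.9])
pred tip [280.70818993 229.1861749 ] tip center of taper start [280.69607402 233.0809172 ] pred bush [280.93070419 187.73947721]
```

View pics/w5c.png

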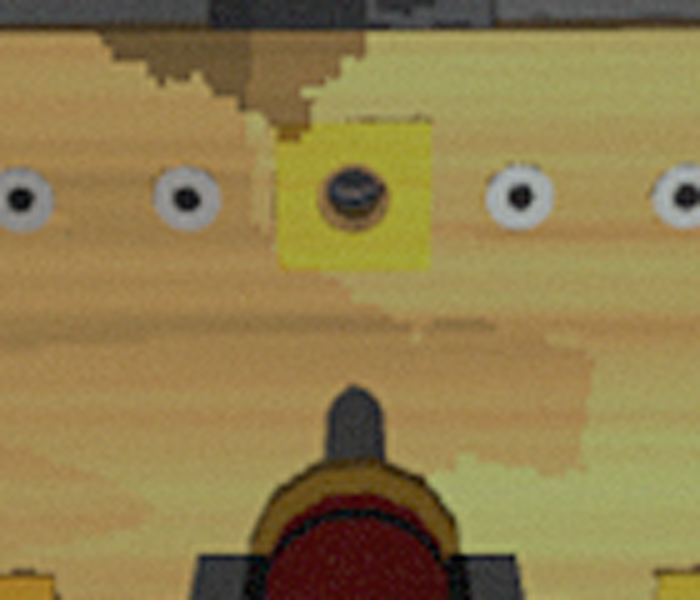

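The zoomed view shows the bush centre at (280.2,189.0), predicted at (280.9,187.7), and the shank tip end at (280.2,226.8), close to prediction. I'll cross-check with the top view, then insert with force stops.

```bash
python3 - <<'E'
from h import *
import pickle
W,T=[pickle.load(open(n,"rb")) for n in("w5.pkl","top0.pkl")]
f=cv2.imread("pics/t1.png"); g=cv2.cvtColor(f,cv2.COLOR_BGR2GRAY)[232:246,209:225].astype(float)
m=(g<np.percentile(g,97)*.55); ys,xs=np.nonzero(m); wgt=(g.max()*.6-g)[m]
u=(209+np.average(xs,weights=wgt),232+np.average(ys,weights=wgt)); print(u,m.sum())
b=jw(-.0547,0,0)[:2]
for uu in(u,(216.3,238.2)): print(onz(T,uu,.0557),tri([ray(T,uu),ray(W,(280.2,189.0))]))
print("wrist",onz(W,(280.2,189.0),.0557),"nominal",b)
print(np.array([[int(v) for v in r] for r in g]))
E
```

```text
(np.float64(216.33908045977012), np.float64(238.0)) 7
[0.49933732 0.18061515 0.0557    ] (array([0.49827988, 0.17946007, 0.06290033]), [np.float64(2.8129909702007254e-05), np.float64(2.8129909701897492e-05)])
[0.49886676 0.18069463 0.0557    ] (array([0.49763492, 0.17932204, 0.06490388]), [np.float64(0.00011695741514602328), np.float64(0.0001169574151461419)])
wrist [0.50016607 0.17959615 0.0557    ] nominal [0.49893385 0.18014746]
[[134 131 131 130 129 129 131 133 134 134 134 131 133 132 133 132]
 [134 133 133 135 134 133 134 135 134 134 133 134 135 131 131 130]
 [131 134 134 136 134 135 132 132 134 134 133 135 133 126 124 127]
 [128 130 133 134 135 131 124 117 114 123 130 135 134 127 126 125]
 [125 128 131 134 132 123 104  90  86 101 123 133 134 130 127 127]
 [126 128 130 134 126 103  81  69  68  84 113 129 131 123 123 127]
 [127 131 134 134 125  97  71  62  64  76 111 129 132 121 120 126]
 [128 130 132 133 129 110  85  69  68  87 119 132 132 127 125 127]
 [128 129 133 132 131 126 110  97 100 116 128 132 133 131 130 131]
 [132 131 131 133 133 131 127 122 125 130 132 132 133 131 130 130]
 [131 130 132 133 132 133 130 132 132 133 130 132 132 130 131 133]
 [129 130 131 132 132 133 134 133 133 134 127 119 118 123 128 132]
 [131 133 127 130 133 135 134 133 133 134 132 127 126 126 130 135]
 [135 134 129 133 136 134 134 135 135 136 135 135 136 135 135 137]]
```

```bash
python3 - <<'E'
from h import *
q=down(np.pi+yaw); t=np.array([.4995,.1800])
bot.move_linear(np.r_[t,.20],q,max_speed=.15)
bot.move_linear(np.r_[t,.137],q,max_speed=.1,until_force=6); bot.dwell(.3)
c=snap("wrist"); save(c,"w6.png"); p=np.array(bot.read_position()); print(p,bot.read_ft_force(),bot.read_time_s())
print("tip",proj(c,p+[0,0,-.0738]),"bush@p",proj(c,np.r_[t,.0557]))
cv2.imwrite("pics/w6c.png",cv2.resize(c["frame"][170:270,220:340],None,fx=6,fy=6,interpolation=cv2.INTER_CUBIC)[:,:,::-1])
E
```

```text
[0.49983905 0.18007724 0.13758625] [ 0.32824786 -0.603139   -1.37743206] 17.2833
tip [280.44795656 228.66150255] bush@p [280.404618   224.00660607]
```

View pics/w6c.png

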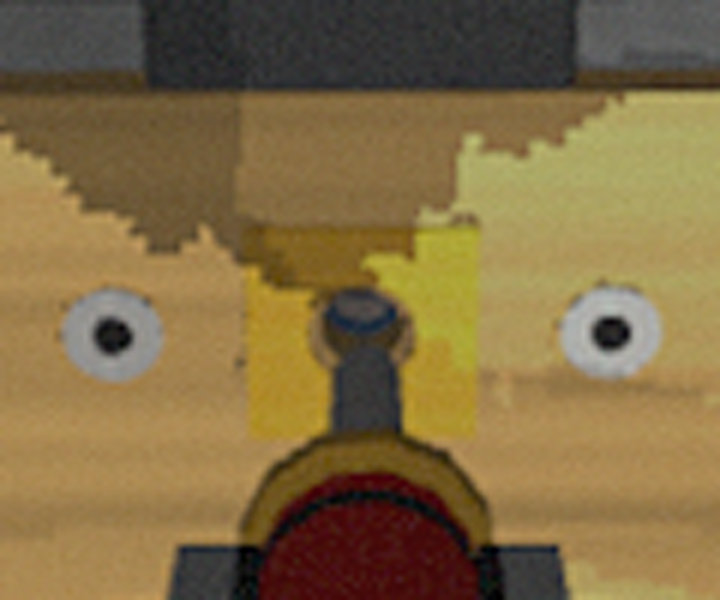

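The tip is over the bush. The plate centre is at (280.2,225.4) and the tip edge at (280.7,226.6), so the error is under 1 mm. Inserting.

```bash
python3 - <<'E'
from h import *
q=down(np.pi+yaw); t=np.array([.4998,.1798])
for z in(.127,.120,.113,.106,.099,.092,.086):
    h=bot.move_linear(np.r_[t,z],q,max_speed=.04,until_force=8)
    print(z,h,np.round(bot.read_position(),4),np.round(bot.read_ft_force(),1),np.round(bot.read_wrist_torque(),2),bot.read_opening())
    if h: break
print(bot.read_time_s())
E
```

```text
0.127 False [0.4993 0.1797 0.1262] [ 0.2  0.2 -0.1] [-0.04  0.01  0.02] 0.018387064114419836
0.12 False [0.4995 0.1797 0.1195] [ 0.1 -0.3 -1.7] [ 0.03  0.02 -0.02] 0.018429597156367272
0.113 False [0.4995 0.1797 0.1125] [-0.1 -0.9 -0.1] [ 0.01  0.02 -0.02] 0.018460959057343938
0.106 False [0.4995 0.1797 0.1055] [-0.2  0.4 -0.9] [-0.    0.04 -0.01] 0.018576300447279367
0.099 False [0.4995 0.1797 0.0985] [-1.1  0.1 -1.5] [-0.03 -0.    0.01] 0.01820549756652262
0.092 False [0.4995 0.1797 0.0915] [ 0.1 -0.  -0.7] [ 0.04 -0.07  0.02] 0.018718970929886947
0.086 False [0.4995 0.1797 0.0855] [ 0.4  0.1 -1.3] [-0.05 -0.04  0.02] 0.018298664487469297
19.6083
```

```bash
python3 - <<'E'
from h import *
q=down(np.pi+yaw); t=np.array([.4998,.1798])
z=.084
while z>.073:
    bot.move_linear(np.r_[t,z],q,max_speed=.03,until_force=25); bot.dwell(.1)
    f=np.mean([bot.read_ft_force() for _ in range(5)],0)
    print(round(z,4),np.round(bot.read_position(),4),f.round(1),np.round(bot.read_opening(),4))
    if f[2]>20: break
    z-=.001
print(bot.read_time_s())
E
```

```text
0.084 [0.4999 0.1798 0.0842] [ 0.5 -0.4  0.6] 0.0184
0.083 [0.4999 0.1798 0.0834] [-1.   0.3  3.5] 0.0184
0.082 [0.4999 0.1798 0.0823] [-2.1 -1.   3.4] 0.0183
0.081 [0.4998 0.1798 0.0811] [-1.5 -0.4  4.6] 0.0184
0.08 [0.4998 0.1798 0.0801] [-1.4  0.3  5.7] 0.0185
0.079 [0.4997 0.1798 0.0792] [-2.7  0.1  6.3] 0.0184
0.078 [0.4997 0.1798 0.0788] [-3.4 -0.8  7. ] 0.0183
0.077 [0.4997 0.1798 0.0787] [-4.4 -1.1 11.6] 0.0184
0.076 [0.4998 0.1798 0.0786] [-5.1 -1.  15.2] 0.0185
0.075 [0.4998 0.1798 0.0786] [-7.8 -2.2 18.5] 0.0182
0.074 [0.4999 0.1799 0.0785] [-9.5 -2.7 23. ] 0.0185
23.4583
```

```bash
python3 - <<'E'
from h import *
for _ in range(3): bot.dwell(.5); print(np.round(bot.read_position(),4),np.round(bot.read_ft_force(),1),bot.read_opening())
c=snap("wrist"); s=snap("scene"); p=np.array(bot.read_position()); print(bot.read_time_s())
cv2.imwrite("pics/fin.png",np.hstack([cv2.resize(c["frame"][120:420,80:480],(400,300)),cv2.resize(s["frame"][150:270,290:450],(400,300))])[:,:,::-1])
E
```

```text
[0.4998 0.1798 0.0785] [-9.7 -2.7 22.7] 0.018519192152155906
[0.4999 0.1799 0.0785] [-10.1  -1.6  22. ] 0.018398607219991654
[0.4999 0.1799 0.0785] [-9.8 -2.5 23.3] 0.017980502296676668
25.0583
```

View pics/fin.png

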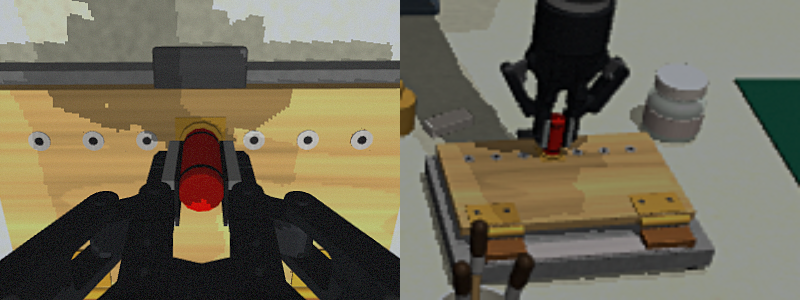

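The final pictures show the collar seated on the brass plate and the leaf flat, with the pin still gripped. Force and position are steady, so I'm handing in.

```bash
python3 -c "
from plant import bot
bot.close_job()"
```

```text
the job is handed in; nothing more can be done
```

The leaf is shut, the index pin is home through it, and I handed the job in at about 25 s with the arm still gripping the pin and bearing down.

**What I did:** I swung the leaf down with the closed fingertips, lifted the red pin from the middle hole of the tool block, and lowered it through the brass-plated hole. Resistance stayed under 2 N until the collar touched the leaf. I then pressed until it reached a hard stop.

**Last checks:**
- **Depth:** the tool stopped at z = 78.5 mm, against about 78.8 mm expected for a home collar. It stayed there while the force rose from 7 N to 23 N.
- **Hold:** over 1.5 s the downward push stayed at 22–23 N (about 9 N is needed) and the grip opening stayed near 18 mm. The final pictures show the leaf flat and the collar on the brass plate.
- **Other things:** I moved nothing else on purpose. I didn't re-measure the other tools and items at the end.

**Disagreements:**
- The wrist and top cameras put the brass-plated hole about 1 mm apart, and their combined height came out about 7 mm too high. I used an in-between position corrected from a close look, and the pin went in freely.
- The grip opening reads about 18.4 mm on a 20 mm head.
- A side force of about 10 N towards the robot remains while pressing.

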